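# Fetch the lantern light from the latched case

### The job

Lift the red-barred paddle latch of the white storage case and swing its lid up until it stands upright or beyond, and leave it open. Then take the white battery tea light out of the case and set it down gently, flame up, on the brass disc in the middle of the wooden lantern base. Leave everything else where it is.

Things in the scene. Friction and masses are not known exactly. Their poses are not given: they have to be found in the camera images.
- case: white storage case fixed to the desk, 180 (x) x 270 (y) x 65 mm high, walls and floor 5 mm, covered by a lid 10 mm thick (top face 75 mm above the desk). Origin: centre of the underside; z up; its -x side is the front (latch side), its +x side carries the hinge. The front faces the robot's right (world -y) within about 20 degrees; place and yaw vary.
- keeper_lip (a point): middle of a steel lip inside the case's front wall, at mid-length, 40 mm wide; it reaches 24 mm in from the outer front face, 6 to 14 mm below the rim. With the lid shut a pawl hidden under the lid hooks beneath it.
- lid (a joint): lid angle, rad: 0 shut, grows as the lid swings up and over the hinge side, 1.57 upright, stop at 1.8. The lid weighs about 0.5 kg; a stiff friction hinge holds it at any angle. Opening takes 6 to 8 N upward at the paddle bar. With the pawl engaged the lid opens at most about 0.02 rad.
- lid_hinge (a point): point on the lid's hinge axis at mid-length: 90 mm from the case's centre along the case's +x, 65.5 mm above the desk. The axes turn with the lid; with the lid shut they are those of the case. The hinge axis is along the case's y.
- paddle (a joint): paddle angle relative to the lid, rad: 0 at rest (lying level over the lid), grows as its free end is lifted off the lid's top face, stop at 0.6. A spring returns it (2 to 3 N at the bar). Above about 0.35 the pawl is withdrawn and the lid is free; keep it lifted while the lid begins to open, after that it may be let go.
- paddle_bar (a point): centre of the red grip bar at the paddle's free end: round, 14 mm in diameter, 40 mm long along the case's y, on a black plate 30 mm wide and 6 mm thick. Lid shut, paddle at rest: 30 mm out in front of the case's front face, 85.5 mm above the desk, free space below. It can be pinched by its two ends from above (it may turn between the fingers) or hooked from below.
- paddle_pivot (a point): point on the paddle's pivot axis (along the case's y), between two black cheeks on the lid: in the lid's axes 150 mm from the lid hinge towards the front and 20 mm above it; the bar is 60 mm beyond the pivot, level with it at rest.
- light: white battery tea light, cylinder 38 mm in diameter and 26 mm high, with an orange plastic flame 14 mm wide on top (44 mm high overall), about 30 g. Origin: centre of the underside, z up. It stands on the case's floor (5 mm above the desk) in one half of the case's length, about 62 mm from mid-length to either side; the glass cup is in the other half.
- base: square plywood lantern base fixed to the desk, 110 x 110 x 8 mm, a brass disc 44 mm in diameter with a dark rim inlaid flush at its centre. Origin: centre of the underside, z up.
- base_spot (a point): centre of the brass disc, on the base's top face 8 mm above the desk: the place for the light's underside.
- glass_cup: bystander in the case: green glass tea-light cup, 42 mm in diameter, 20 mm high. Origin: centre of the underside.
- shade: bystander: white paper lantern shade, a drum 110 mm in diameter, about 135 mm high with vanes on top. Origin: centre of the underside.
- pencil_pot: bystander: blue pot 72 mm in diameter, 95 mm high, pencils up to 170 mm. Origin: centre of the underside.
- glue_stick: bystander: white glue stick with orange cap, standing, 29 mm in diameter, 88 mm high. Origin: centre of the underside.
Not all that is in view belongs to the job. Of the things that look like the base, the middle-sized one is meant.

How it is judged:
By the outcome, as a careful person would: the job done as asked, in the order asked, and still so for the second after the job is handed in, with the robot touching nothing.
It also fails if it takes over 59 s, if anything falls off the work surface, if the arm or the gripper's body presses on something with over 40 N, if the wrist force passes 120 N, or if a joint passes its speed limit or range.

### The arm

A 7-joint arm with a two-finger parallel gripper is mounted at the origin on the work surface. World frame = base frame: x ahead of the robot, y to its left, z up, the work surface at z = 0. Lengths are in m, angles in rad, forces in N, time in s.
With the tool pointing down it reaches from about 0.4 to 0.85 m from the base axis. Payload 10.4 kg.
Tool frame: the origin (TCP) lies at the very end of the fingers, on their centre line; the grasp point (between the pads) lies 19 mm behind it; x points along the fingers, y is the direction in which the jaws open and shut, and the axes are right-handed (so a half turn about x gives the same grasp; the last joint's range is limited). The gripper opens to 85 mm and grips with 20 to 120 N. Pads are 22 mm wide; open, the fingers measure 114 mm over their backs; the gripper's body (76 mm by 85 mm) begins 54 mm behind the grasp point. The pads swing forward as they close: fully open they stand 13 mm farther back than shut.
Start: joints at [-1.167, 0.332, -0.065, 1.46, 0.022, 1.35, -0.088], TCP at [0.259, 0.569, 0.203] pointing down, gripper open.
Joint ranges: [-2.6, 2.6], [-0.5, 2.12], [-1.47, 1.34], [0.16, 2.42], [-1.27, 4.41], [0.06, 2.06], [-2.6, 2.6]. Speed limits (rad/s): [2.22, 2.22, 2.79, 2.79, 3.14, 3.14, 3.14].

### API

Orientations are given as a unit quaternion [x, y, z, w].
In Python, from workcell import monitor, camera, ticket, regions_of gives the robot as it stands.
- The arm moves only by the tool step_arm, never from a script. Its argument "increments" is a list of rows, each a list of 5 numbers: the finger opening in m, from 0 to 0.0854, then the shift along the world's x, y, z in m, then the turn about the world's z in rad. A call has 1 to 12 rows; each row shifts and turns the commanded pose from where the row before left it; what a row does not reach is not made up. A row lasts 1/12 s, in which the tool goes at most 41.7 mm and 7.16 degrees, less where a joint would pass 70% of its speed; a pose out of reach is approached as far as the arm can. A call with a gripper value outside its range is refused whole. The fingers move at their own pace and stop on an object; "force" is the grip in N (left out, the last holds). Time passes only in rows, so rows that do not move let the fingers close. It gives the time, the measured TCP pose, the force and the opening at its end, in the units of the state.
- monitor.get_obs(): the state, without advancing time (a new reading comes with each control period).
- camera(name): name is "scene" or "top"; returns a dict with "color" (400x640x3 uint8, red, green, blue), "range_z" (400x640 float32, m along the optical axis (not along the pixel's ray), 0 where there is no reading), "fx", "fy", "cx", "cy" (pixels), "cam_to_world" (4x4, takes a point from camera to world coordinates). Camera axes: x right, y up, looking along -z (the intrinsics and any distortion apply to the point x, -y, -z); pixel columns grow to the right and rows downward; lengths in m; the calibration is good to about 2 mm. A picture is of the moment at which its call begins.
- ticket.hand_in(): hands the job in, once; it reports no verdict.
Trained networks look in a picture, given as the dict that the camera call returned (one of the last four; its "shot" number tells which), for a name from the list of things; names that differ only in an ending like _2 or _b are one class to them, and where a whole thing is asked for, a point or a joint stands for the part that bears it (a point fixed in the world has none). Each returns a list of dicts, best first, with "p" (0 to 1); they miss things now and then, are a little off and sometimes report something else, mostly with a low value. They report only what shows in the picture. A call takes as long as a camera call. They do not tell look-alikes from the thing itself.
- regions_of(picture, query): "region" (400x640 bool, what is visible of it) and "centre" ([row, column] in pixels, amid what is visible of it).
The state is a dict: "clock": time; "joint_pos": joint angles; "joint_velocities": joint speeds; "tau": joint torques, N m; "position": TCP position; "ee_rot": TCP orientation; "ft_force": force on the tool from outside, world axes, zero at the start; "torque": the same for the moment, N m; "grip_width": opening from 0.0 (shut) to 1.0 (fully open).
Only numpy, scipy, OpenCV 4.12 (cv2) and the standard library are available. Lean on these libraries where they do the work, as an engineer would, in place of code of your own. Each camera call takes 0.05 s, during which the arm holds its last target. There are 200 camera calls.

## Working session

There is one attempt and no reset: what is moved stays moved. The work goes in short steps, Python scripts to look and compute and a tool call to move; the robot and the scene stay as the last step left them, time stands still between calls to the robot, and variables do not carry over. Pictures are saved under pics/ and viewed, about 8 in all and at most 12, crops included, and the job is handed in when it is done.

Besides the shell and the picture viewer there is one more tool, called after "Call:" as name([rows], argument=value, ...), one row to a line, values as JSON. step_arm: Moves the arm, as the interface text tells. Its arguments: {"type":"object","properties":{"increments":{"type":"array"},"force":{"type":"number"}},"required":["increments"]}

```bash
mkdir -p pics; ls; cat > h.py <<'E'
import numpy as np, cv2
from workcell import monitor, camera, ticket, regions_of
def pts(c):
    h,w=c["range_z"].shape
    v,u=np.mgrid[0:h,0:w]; z=c["range_z"]
    P=np.stack([(u-c["cx"])/c["fx"]*z,-(v-c["cy"])/c["fy"]*z,-z,np.ones_like(z)],-1)
    W=P@np.array(c["cam_to_world"]).T
    W=W[...,:3]; W[z<=0]=np.nan
    return W
def save(c,name): cv2.imwrite("pics/"+name,c["color"][...,::-1])
E
python3 - <<'E'
from h import *
a=camera("scene");b=camera("top")
im=np.vstack([a["color"],b["color"]])
cv2.imwrite("pics/1.png",cv2.resize(im[...,::-1],(480,600),interpolation=cv2.INTER_AREA))
print([k for k in a], monitor.get_obs())
for n,c in (("scene",a),("top",b)):
    W=pts(c); print(n,np.round(c["cam_to_world"],3).tolist())
    for q in ["case","paddle_bar","lid","base","light","shade","pencil_pot","glue_stick","glass_cup"]:
        for r in regions_of(c,q)[:4]:
            m=r["region"]; p=W[m]
            print(q,round(r["p"],2),np.round(r["centre"]),m.sum(),np.round(np.nanmedian(p,0),3),np.round(np.nanpercentile(p,2,axis=0),3),np.round(np.nanpercentile(p,98,axis=0),3))
E
```

```text
pics
['color', 'range_z', 'fx', 'fy', 'cx', 'cy', 'cam_to_world', 'shot'] {'clock': 0.1, 'joint_pos': array([-1.16662505,  0.33281123, -0.06465367,  1.46086381,  0.02160967,
        1.3499039 , -0.08852892]), 'joint_velocities': array([ 0.00057606, -0.00202745,  0.00206315, -0.00369782, -0.00110833,
        0.00113864,  0.00037006]), 'tau': array([ 1.05811650e-03, -6.26745272e+01,  4.89182502e-02, -3.92429245e+01,
        1.63102074e-02,  7.06357474e-03, -2.71578745e-05]), 'position': array([0.25858662, 0.56858477, 0.20259072]), 'ee_rot': array([ 0.14931024,  0.69113297, -0.15021305,  0.69099762]), 'ft_force': array([-0.32854178,  0.00437525, -0.04167868]), 'torque': array([-0.03573127,  0.0228468 ,  0.01137124]), 'grip_width': 1.000529658717393}
scene [[-0.246, -0.791, 0.561, 1.15], [0.969, -0.199, 0.144, 0.046], [-0.002, 0.579, 0.815, 0.972], [0.0, 0.0, 0.0, 1.0]]
case 0.68 [227. 395.] 7601 [0.576 0.128 0.074] [0.415 0.03  0.002] [0.68  0.218 0.089]
paddle_bar 0.68 [205. 359.] 284 [0.539 0.033 0.088] [0.521 0.003 0.084] [0.555 0.07  0.093]
lid 0.59 [218. 397.] 6467 [0.558 0.127 0.0
[... 1073 characters left out ...]
.071] [0.669 0.219 0.089]
base 0.92 [230. 458.] 937 [ 0.453 -0.447  0.004] [ 0.416 -0.485  0.   ] [ 0.493 -0.407  0.007]
base 0.81 [218. 395.] 1949 [ 0.494 -0.284  0.007] [ 0.435 -0.344  0.003] [ 0.555 -0.224  0.01 ]
base 0.78 [309. 373.] 4521 [ 0.28 -0.24  0.01] [ 0.195 -0.325 -0.   ] [ 0.366 -0.154  0.013]
shade 0.65 [108. 355.] 2583 [ 0.722 -0.188  0.124] [ 0.688 -0.241  0.009] [ 0.789 -0.14   0.133]
pencil_pot 0.8 [138. 465.] 1283 [ 0.673 -0.438  0.071] [ 0.647 -0.476  0.002] [ 0.714 -0.408  0.165]
glue_stick 0.71 [159. 408.] 283 [ 0.626 -0.308  0.072] [ 0.618 -0.349 -0.002] [ 0.664 -0.298  0.089]
glass_cup 0.68 [192. 215.] 9327 [0.534 0.129 0.075] [0.411 0.033 0.071] [0.668 0.219 0.09 ]
```

```bash
python3 - <<'E'
from h import *
b=camera("top"); a=camera("scene")
im=b["color"][:, 120:520]
im=cv2.resize(im,(800,800))[200:800]
cv2.imwrite("pics/2.png",im[...,::-1])
for n,c in(("top",b),("scene",a)):
    W=pts(c); 
    r=regions_of(c,"lid")[0]["region"]|regions_of(c,"case")[0]["region"]
    p=W[r]; p=p[(p[:,2]>.069)&(p[:,2]<.079)]
    print(n,"lid",cv2.minAreaRect(p[:,:2].astype(np.float32)))
    r=regions_of(c,"paddle_bar")[0]["region"]; p=W[r]; col=c["color"][r].astype(int)
    red=(col[:,0]>1.6*col[:,1])&(col[:,0]>70); p=p[red]; 
    print("bar",red.sum(),np.nanmean(p,0),cv2.minAreaRect(p[:,:2].astype(np.float32)),np.nanmax(p[:,2]))
    for q in regions_of(c,"base")[:3]:
        p=W[q["region"]];print("base",q["centre"],cv2.minAreaRect(p[:,:2].astype(np.float32)))
E
```

```text
top lid ((0.5407775044441223, 0.13478444516658783), (0.18456727266311646, 0.26980698108673096), 87.02397155761719)
bar 118 [0.53481777 0.01315948 0.08878525] ((0.545245349407196, 0.013109676539897919), (0.01526389829814434, 0.060299862176179886), 86.53866577148438) 0.0933659444190853
base [309.2, 373.1] ((nan, nan), (0.0, 0.0), 0.0)
base [232.5, 460.0] ((0.45434439182281494, -0.4492112100124359), (0.0712231695652008, 0.07832279801368713), 68.12683868408203)
base [215.2, 393.0] ((0.4959823787212372, -0.2859247326850891), (0.10618476569652557, 0.12176313251256943), 58.27815246582031)
scene lid ((0.5430622696876526, 0.11486691236495972), (0.21524302661418915, 0.2718937397003174), 87.6995620727539)
bar 73 [0.53976393 0.00987403 0.08933095] ((0.539201021194458, 0.009854419156908989), (0.013846833258867264, 0.038642339408397675), 86.74018096923828) 0.0944840139439056
base [137.9, 285.5] ((0.27696889638900757, -0.24541670083999634), (0.1608523726463318, 0.16292349994182587), 58.53355407714844)
base [187.7, 250.3] ((0.49837762117385864, -0.28929489850997925), (0.10968783497810364, 0.11042273044586182), 62.18484878540039)
base [168.3, 202.7] ((0.45639804005622864, -0.45367568731307983), (0.0797356516122818, 0.07630442082881927), 71.8108901977539)
```

View pics/1.png

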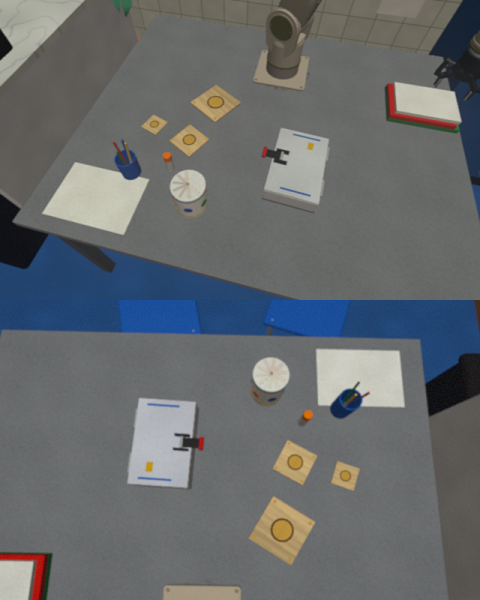

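View pics/2.png

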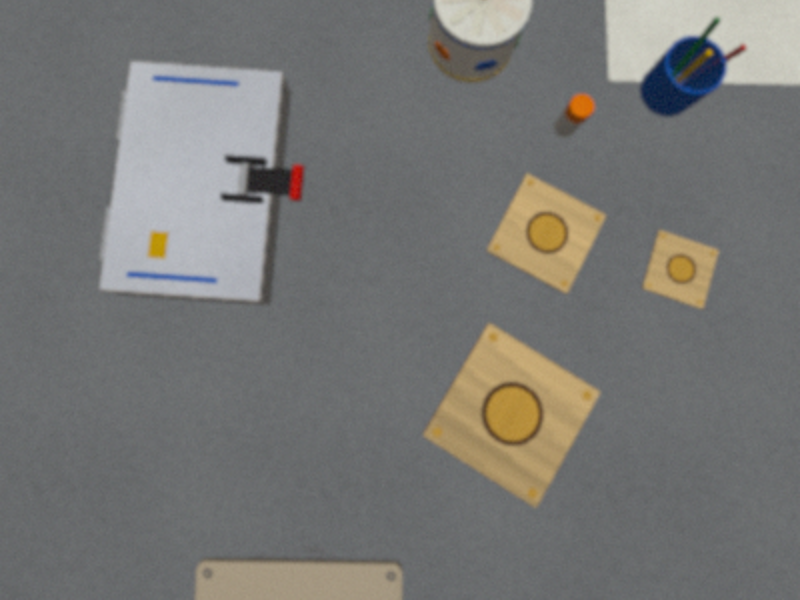

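Base candidates in picture 2: large (512,413), middle (547,232), small (682,268). The middle one is about 110 mm wide, which matches the description, so the target is (0.497,-0.287). The red bar is at (297,182), around world (0.537,0.011), and the case yaw is about 87°.

Call:
step_arm([
  [0.08,0.0116,-0.0232,0,-0.05],
  [0.08,0.0116,-0.0232,0,-0.05],
  [0.08,0.0116,-0.0232,0,-0.05],
  [0.08,0.0116,-0.0232,0,-0.05],
  [0.08,0.0116,-0.0232,0,-0.05],
  [0.08,0.0116,-0.0232,0,-0.05],
  [0.08,0.0116,-0.0232,0,-0.05],
  [0.08,0.0116,-0.0232,0,-0.05],
  [0.08,0.0116,-0.0232,0,-0.05],
  [0.08,0.0116,-0.0232,0,-0.05],
  [0.08,0.0116,-0.0232,0,-0.05],
  [0.08,0.0116,-0.0232,0,-0.05],
], force=40)

```text
clock: 2.5
position: [0.3987, 0.2887, 0.2034]
ee_rot: [0.349, 0.615, -0.348, 0.615]
ft_force: [-0.8, 1.1, 0.3]
grip_width: 0.936
```

Call:
step_arm([
  [0.08,0.0116,-0.0232,0,-0.05],
  [0.08,0.0116,-0.0232,0,-0.05],
  [0.08,0.0116,-0.0232,0,-0.05],
  [0.08,0.0116,-0.0232,0,-0.05],
  [0.08,0.0116,-0.0232,0,-0.05],
  [0.08,0.0116,-0.0232,0,-0.05],
  [0.08,0.0116,-0.0232,0,-0.05],
  [0.08,0.0116,-0.0232,0,-0.05],
  [0.08,0.0116,-0.0232,0,-0.05],
  [0.08,0.0116,-0.0232,0,-0.05],
  [0.08,0.0116,-0.0232,0,-0.05],
  [0.08,0,0,0,0],
])

```text
clock: 3.5
position: [0.5268, 0.0291, 0.2036]
ee_rot: [-0.504, -0.495, 0.504, -0.497]
ft_force: [-0.1, 0.2, -0.1]
grip_width: 0.939
```

Call:
step_arm([
  [0.07,0.0055,-0.0095,-0.02,-0.02],
  [0.07,0.0055,-0.0095,-0.02,-0.015],
  [0.07,0,0,-0.02,0],
  [0.07,0,0,-0.02,0],
  [0.07,0,0,0,0],
])

```text
clock: 3.92
position: [0.5341, 0.0157, 0.1198]
ee_rot: [-0.509, -0.49, 0.512, -0.488]
ft_force: [-1.3, 1.1, -0.7]
grip_width: 0.818
```

```bash
python3 - <<'E'
from h import *
a=camera("scene");b=camera("top")
x=a["color"][130:280,280:480]; y=b["color"][130:260,180:340]
x=cv2.resize(x,(533,400),interpolation=3); y=cv2.resize(y,(533,433),interpolation=3)[:200*2]
cv2.imwrite("pics/3.png",cv2.resize(np.hstack([x,y]),(800,300))[...,::-1])
print(monitor.get_obs()["position"])
for c in(a,b):
    W=pts(c)
    for r in regions_of(c,"paddle_bar")[:1]:
        R=r["region"];col=c["color"].astype(int);p=W[R&(col[...,0]>1.6*col[...,1])&(col[...,0]>70)]
        print(r["p"],r["centre"],len(p),np.nanmean(p,0),np.nanmin(p,0),np.nanmax(p,0))
E
```

```text
[0.53615537 0.01611838 0.12351766]
0.79 [207.4, 360.8] 40 [0.54719213 0.00986468 0.08960032] [0.53460594 0.00289154 0.08551258] [0.55834355 0.01690064 0.09575656]
```

View pics/3.png

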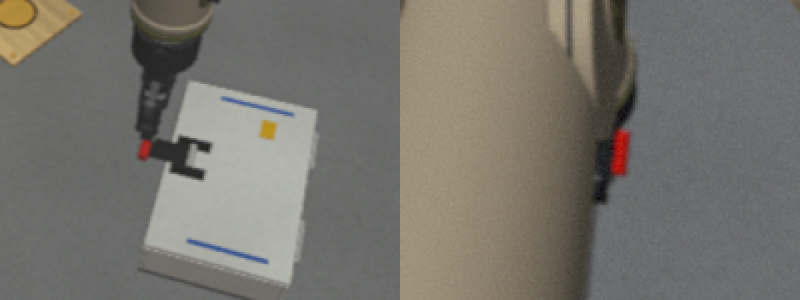

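Call:
step_arm([
  [0.07,0.001,-0.006,-0.014,0],
  [0.07,0,0,-0.014,0],
  [0.07,0,0,-0.014,0],
  [0.07,0,0,-0.013,0],
  [0.07,0,0,0,0],
  [0.07,0,0,0,0],
], force=40)

```text
clock: 4.62
position: [0.5379, 0.0105, 0.0692]
ee_rot: [0.51, 0.49, -0.51, 0.49]
ft_force: [-0.0, 0.5, -0.1]
grip_width: 0.822
```

Call:
step_arm([
  [0.03,0,0,0,0],
  [0.03,0,0,0,0],
  [0.03,0,0,0,0],
  [0.03,0,0,0,0],
  [0.03,0,0,0,0],
  [0.03,0,0,0,0],
  [0.03,0,0,0,0],
  [0.03,0,0,0,0],
], force=40)

```text
clock: 5.28
position: [0.5375, 0.0104, 0.0683]
ee_rot: [0.51, 0.49, -0.51, 0.49]
ft_force: [0.0, 0.5, -0.6]
grip_width: 0.353
```

```bash
python3 - <<'E'
from h import *
a=camera("scene");b=camera("top")
x=a["color"][160:235,310:410]; y=b["color"][150:225,210:310]
f=lambda i:cv2.resize(i,(400,300),interpolation=2)
cv2.imwrite("pics/4.png",np.hstack([f(x),f(y)])[...,::-1])
print(monitor.get_obs()["position"],monitor.get_obs()["grip_width"])
E
```

```text
[0.53748783 0.01038098 0.06829619] 0.349980607649513
```

View pics/4.png

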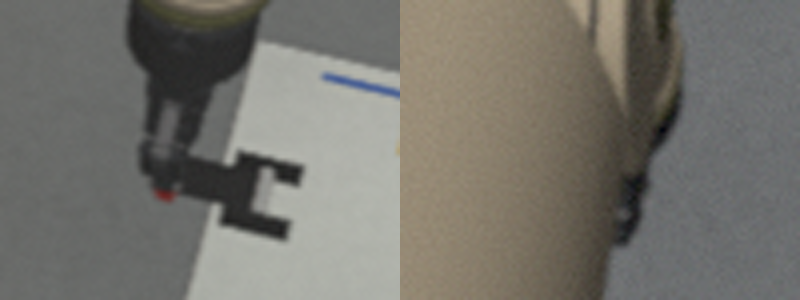

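Call:
step_arm([
  [0.02,0,0,0,0],
  [0.02,0,0,0,0],
  [0.02,0,0,0,0],
])

```text
clock: 5.63
position: [0.5375, 0.0104, 0.0683]
ee_rot: [0.51, 0.49, -0.51, 0.49]
ft_force: [0.2, 0.0, -0.7]
grip_width: 0.236
```

```bash
python3 - <<'E'
from h import *
a=camera("scene")
W=pts(a)
for r in range(190,214,2):
    print(r,[(tuple(np.round(W[r,c]*1000).astype(int)) if np.isfinite(W[r,c,0]) else 0, tuple(a["color"][r,c].tolist())) for c in range(346,362,4)])
print(monitor.get_obs()["grip_width"])
E
```

```text
190 [((np.int64(558), np.int64(-9), np.int64(164)), (75, 75, 74)), ((np.int64(581), np.int64(2), np.int64(198)), (81, 82, 81)), ((np.int64(580), np.int64(11), np.int64(200)), (72, 71, 72)), ((np.int64(557), np.int64(19), np.int64(172)), (45, 43, 44))]
192 [((np.int64(444), np.int64(-19), np.int64(-3)), (90, 91, 90)), ((np.int64(586), np.int64(3), np.int64(197)), (92, 90, 91)), ((np.int64(561), np.int64(11), np.int64(165)), (57, 56, 57)), ((np.int64(562), np.int64(20), np.int64(170)), (41, 41, 42))]
194 [((np.int64(584), np.int64(-6), np.int64(183)), (89, 89, 89)), ((np.int64(593), np.int64(4), np.int64(199)), (98, 97, 97)), ((np.int64(527), np.int64(9), np.int64(110)), (53, 53, 54)), ((np.int64(562), np.int64(21), np.int64(162)), (60, 62, 60))]
196 [((np.int64(599), np.int64(-4), np.int64(196)), (52, 52, 55)), ((np.int64(595), np.int64(5), np.int64(194)), (88, 89, 87)), ((np.int64(586), np.int64(14), np.int64(185)), (77, 76, 76)), ((np.int64(447), np.int64(17), np.int64(-5)), (92, 94, 92))]
198 [((np.int64(602), np.int64(-3), np.int64(192)), (49, 49, 49)), ((np.int64(598), np.int64(6
[... 1251 characters left out ...]
p.int64(7), np.int64(88)), (114, 40, 37)), ((np.int64(553), np.int64(17), np.int64(86)), (89, 63, 62)), ((np.int64(550), np.int64(27), np.int64(86)), (47, 47, 46))]
210 [((np.int64(504), np.int64(-7), np.int64(-5)), (105, 107, 106)), ((np.int64(503), np.int64(4), np.int64(-2)), (104, 92, 90)), ((np.int64(504), np.int64(15), np.int64(3)), (106, 108, 106)), ((np.int64(497), np.int64(26), np.int64(-3)), (105, 107, 104))]
212 [((np.int64(512), np.int64(-6), np.int64(-4)), (103, 105, 104)), ((np.int64(510), np.int64(5), np.int64(-1)), (103, 106, 103)), ((np.int64(508), np.int64(16), np.int64(-1)), (105, 107, 105)), ((np.int64(506), np.int64(27), np.int64(0)), (106, 107, 106))]
0.23522401362741402
```

Call:
step_arm([
  [0.07,0,0,0,0],
  [0.07,0,0,0,0],
  [0.07,0,0,0,0],
  [0.07,0,0,0.01,0],
  [0.07,0,0,0.02,0],
  [0.07,0,0,0.02,0],
  [0.07,0,-0.03,0,0],
  [0.07,0,-0.03,0,0],
  [0.07,0,-0.03,0,0],
  [0.04,0,0,0,0],
  [0.04,0,0,0,0],
  [0.04,0,0,0,0],
])

```text
clock: 6.68
position: [0.5377, -0.079, 0.1188]
ee_rot: [0.51, 0.49, -0.51, 0.49]
ft_force: [-0.5, 0.9, -0.4]
grip_width: 0.468
```

```bash
python3 - <<'E'
from h import *
a=camera("scene");b=camera("top")
o=monitor.get_obs();p=o["position"];print(p,o["grip_width"])
for c in(a,b):
    W=pts(c)
    m=(abs(W[...,0]-p[0])<.07)&(abs(W[...,1]-p[1])<.05)&(W[...,2]>.02)
    for z in np.arange(.06,.26,.01):
        s=m&(W[...,2]>=z)&(W[...,2]<z+.01)
        if s.sum(): q=W[s]-p; print(round(z,2),s.sum(),(np.percentile(q,5,axis=0)*1000).round(),(np.percentile(q,95,axis=0)*1000).round())
    print()
x=a["color"][130:230,280:400]
cv2.imwrite("pics/5.png",cv2.resize(x,(720,600),interpolation=2)[...,::-1])
E
```

```text
[ 0.53770664 -0.07819285  0.1185119 ] 0.46678019095280404
0.14 2 [-20.   3.  30.] [-18.   5.  31.]
0.15 18 [-19. -15.  35.] [34.  6. 41.]
0.16 19 [-18.  -9.  42.] [35.  8. 50.]
0.17 12 [-24. -10.  52.] [36.  8. 61.]
0.18 2 [-26.   7.  63.] [-19.   8.  67.]
0.19 20 [-24. -14.  74.] [53. 10. 81.]
0.2 30 [ 31. -15.  82.] [56.  7. 91.]
0.21 53 [-15. -18.  92.] [ 59.  13. 101.]
0.22 43 [ -8. -20. 102.] [ 62.  12. 111.]
0.23 35 [ 21. -21. 112.] [ 66.  12. 121.]
0.24 95 [ 19. -20. 122.] [ 68.  14. 131.]
0.25 86 [ 16. -15. 132.] [ 64.  12. 141.]
```

View pics/5.png

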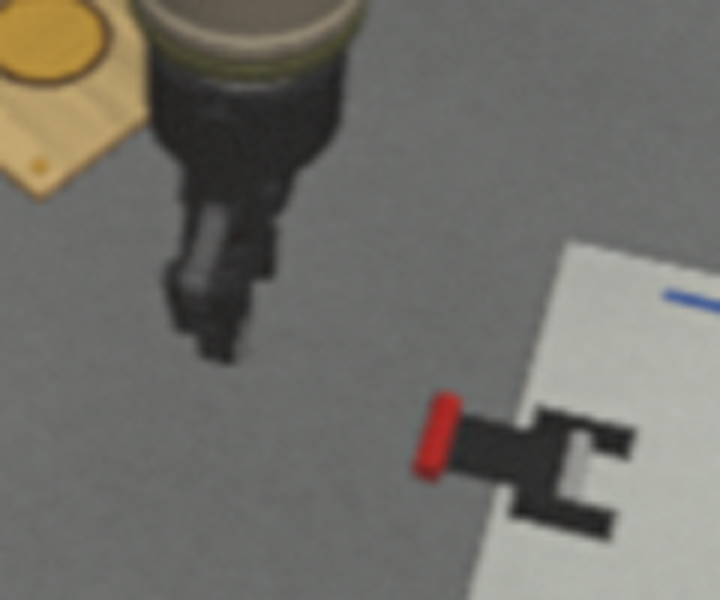

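Fingers closed just above the bar: the cloud shows the real tips about 25 mm above the reported TCP. I'll go back over the bar and descend about 27 mm lower.

Call:
step_arm([
  [0.07,0,0.03,0,0],
  [0.07,0,0.03,0,0],
  [0.07,0,0.029,0,0],
  [0.07,0,0,-0.02,0],
  [0.07,0,0,-0.02,0],
  [0.07,0,0,-0.014,0],
  [0.07,0,0,-0.012,0],
  [0.07,0,0,-0.011,0],
  [0.07,0,0,0,0],
])

```text
clock: 7.53
position: [0.5363, 0.0098, 0.0394]
ee_rot: [-0.509, -0.49, 0.511, -0.489]
ft_force: [-0.3, -0.3, -0.4]
grip_width: 0.819
```

Call:
step_arm([
  [0.03,0,0,0,0],
  [0.03,0,0,0,0],
  [0.03,0,0,0,0],
  [0.03,0,0,0,0],
  [0.03,0,0,0,0],
  [0.03,0,0,0,0],
  [0.03,0,0,0,0],
], force=40)

```text
clock: 8.12
position: [0.5355, 0.0093, 0.0422]
ee_rot: [-0.51, -0.491, 0.511, -0.488]
ft_force: [-14.2, 0.2, 13.2]
grip_width: 0.462
```

Call:
step_arm([
  [0.03,-0.002,0,0.0045,0],
  [0.03,0,0.0007,0.0045,0],
  [0.03,0,0.001,0.0045,0],
  [0.03,0,0.001,0.0042,0],
  [0.03,0,0.0016,0.0042,0],
  [0.03,0,0.0017,0.0042,0],
  [0.03,0,0.0015,0.0027,0],
  [0.03,0,0,0,0],
])

```text
clock: 8.78
position: [0.5355, 0.0167, 0.0706]
ee_rot: [-0.51, -0.49, 0.51, -0.49]
ft_force: [-1.4, -2.1, -7.4]
grip_width: 0.453
```

Call:
step_arm([
  [0.03,0.0001,0.0021,0.0081,0],
  [0.03,0.0001,0.0024,0.008,0],
  [0.03,0.0001,0.0028,0.0079,0],
  [0.03,0.0002,0.0031,0.0078,0],
  [0.03,0.0003,0.0066,0.0144,0],
  [0.03,0.0004,0.0077,0.0138,0],
  [0.03,0.0004,0.0088,0.0132,0],
  [0.03,0,0,0,0],
])

```text
clock: 9.45
position: [0.5373, 0.0511, 0.1462]
ee_rot: [0.51, 0.49, -0.51, 0.49]
ft_force: [-3.7, -5.6, -1.7]
grip_width: 0.455
```

```bash
python3 - <<'E'
from h import *
a=camera("scene");b=camera("top")
f=lambda i:cv2.resize(i,(400,300),interpolation=2)
cv2.imwrite("pics/6.png",np.hstack([f(a["color"][120:270,290:490]),f(b["color"][120:270,140:340])])[...,::-1])
print(monitor.get_obs()["grip_width"],monitor.get_obs()["ft_force"])
E
```

```text
0.4584562275284715 [-3.44605422 -4.60781078  0.87540012]
```

View pics/6.png

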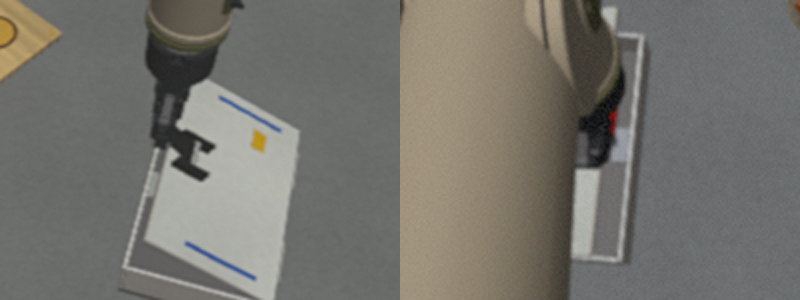

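The lid is opening; in the left half the case interior shows along its left edge, near (150,250). I'll continue along the arc.

Call:
step_arm([
  [0.03,0.0005,0.0097,0.0125,0],
  [0.03,0.0005,0.0106,0.0117,0],
  [0.03,0.0006,0.0115,0.0109,0],
  [0.03,0.0006,0.0123,0.01,0],
  [0.03,0.0007,0.013,0.009,0],
  [0.03,0.0007,0.0137,0.008,0],
  [0.03,0.0007,0.0142,0.0069,0],
  [0.03,0.0007,0.0147,0.0058,0],
  [0.03,0,0,0,0],
])

```text
clock: 10.3
position: [0.5426, 0.1535, 0.2206]
ee_rot: [0.51, 0.49, -0.508, 0.491]
ft_force: [-5.4, -5.9, 8.7]
grip_width: 0.447
```

Call:
step_arm([
  [0.03,0.0008,0.0151,0.0047,0],
  [0.03,0.0008,0.0154,0.0035,0],
  [0.03,0.0008,0.0157,0.0024,0],
  [0.03,0.0008,0.0158,0.0011,0],
  [0.03,0.0008,0.0158,0,0],
  [0.03,0.0008,0.0158,-0.0013,0],
  [0.03,0.0008,0.0156,-0.0024,0],
  [0.03,0.0008,0.0155,-0.0036,0],
  [0.03,0,0,0,0],
])

```text
clock: 11.05
position: [0.5486, 0.2789, 0.2234]
ee_rot: [0.51, 0.491, -0.508, 0.49]
ft_force: [-1.4, 2.3, 10.1]
grip_width: 0.422
```

```bash
cat >> h.py <<'E'
def lidangle(c):
    W=pts(c); best=None
    m=np.zeros(W.shape[:2],bool)
    for q in ("lid","case"):
        for r in regions_of(c,q)[:1]: m|=r["region"]
    # white-ish points above rim near hinge
    m|=(abs(W[...,0]-.545)<.14)&(W[...,1]>.08)&(W[...,1]<.32)
    m&=(W[...,2]>.085)&(abs(W[...,0]-.55)<.15)&(c["color"].min(-1)>110)&(W[...,1]>.05)
    p=W[m]
    if len(p)<20: return len(p)
    d=(p-[.547,.221,.0655])@np.array([.05,1,0]); z=p[:,2]-.0655
    return len(p),np.percentile(np.arctan2(z,-d),[10,50,90]).round(2),np.percentile(np.hypot(z,d),[5,95]).round(3)
E
python3 - <<'E'
from h import *
a=camera("scene");b=camera("top")
print(lidangle(a),lidangle(b))
f=lambda i:cv2.resize(i,(400,300),interpolation=2)
cv2.imwrite("pics/7.png",np.hstack([f(a["color"][100:280,280:520]),f(b["color"][100:280,120:360])])[...,::-1])
print(monitor.get_obs()["grip_width"],monitor.get_obs()["ft_force"])
E
```

```text
(3437, array([1.54, 1.66, 1.73]), array([0.177, 0.585])) (895, array([1.49, 1.54, 1.57]), array([0.132, 0.181]))
0.4261185742202309 [-2.70126064  1.35971135  9.25230747]
```

View pics/7.png

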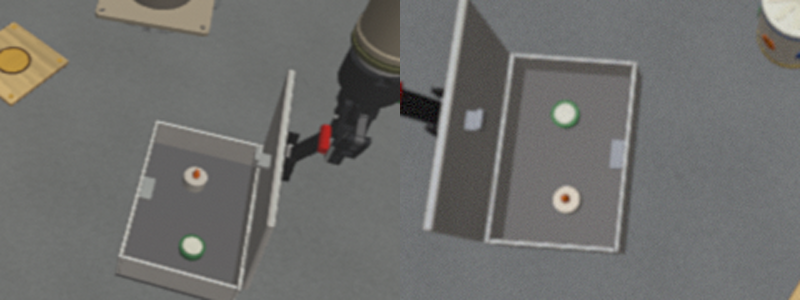

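Call:
step_arm([
  [0.03,0.0008,0.015,-0.0048,0],
  [0.03,0.0008,0.0148,-0.0059,0],
  [0.03,0.0005,0.009,-0.004,0],
  [0.03,0,0,0,0],
  [0.03,0,0,0,0],
])

```text
clock: 11.77
position: [0.5507, 0.3171, 0.2104]
ee_rot: [0.512, 0.491, -0.507, 0.49]
ft_force: [-2.7, 5.3, 11.2]
grip_width: 0.419
```

```bash
cat > la.py <<'E'
from h import *
b=camera("top"); W=pts(b)
R=regions_of(b,"lid")[0]
p=W[R["region"]]
p=p[(p[:,2]>.12)&(p[:,2]<.24)&(abs(p[:,0]-.55)<.12)]
d=(p-[.547,.221,.0655])@np.array([.05,1,0]); z=p[:,2]-.0655
print(R["p"],len(p),np.percentile(np.arctan2(z,-d),[10,50,90]).round(3),np.polyfit(z,d,1))
for q in ("light","glass_cup"):
    for c in (b,camera("scene")):
        for r in regions_of(c,q)[:2]:
            p=pts(c)[r["region"]]; print(q,round(r["p"],2),r["centre"],np.nanmedian(p,0).round(4),np.nanpercentile(p,[3,97],axis=0).round(3).tolist())
o=monitor.get_obs();print(o["position"],o["grip_width"],o["ft_force"],o["clock"])
E
python3 la.py
```

```text
0.72 4507 [1.714 1.723 1.745] [ 0.19508816 -0.00388948]
light 0.78 [220.8, 220.0] [0.474  0.1296 0.0299] [[0.458, 0.114, 0.009], [0.491, 0.15, 0.044]]
light 0.44 [208.3, 397.9] [0.4836 0.1248 0.0288] [[0.46, 0.11, 0.009], [0.496, 0.141, 0.043]]
glass_cup 0.64 [168.4, 219.8] [0.6026 0.143  0.0239] [[0.585, 0.125, 0.012], [0.621, 0.162, 0.027]]
glass_cup 0.55 [250.6, 389.9] [0.6075 0.1381 0.0239] [[0.588, 0.121, 0.014], [0.625, 0.156, 0.027]]
[0.55069969 0.31673598 0.21092434] 0.42015386527600534 [-2.93446179  4.81848079 10.96305663] 12.1667
```

Call:
step_arm([
  [0.07,0,0,0,0],
  [0.07,0,0,0,0],
  [0.07,0,0,0,0],
  [0.07,0,0,0.01,0],
  [0.07,0,0,0.02,0],
  [0.07,0,0,0.03,0],
  [0.07,0,0,0.03,0],
  [0.07,0,0,0,0],
])

```text
clock: 12.83
position: [0.5524, 0.3141, 0.305]
ee_rot: [0.513, 0.489, -0.507, 0.49]
ft_force: [0.7, -0.1, 1.8]
grip_width: 0.818
```

Call:
step_arm([
  [0.07,-0.0091,-0.0235,0,0],
  [0.07,-0.0091,-0.0235,0,0],
  [0.07,-0.0091,-0.0235,0,0],
  [0.07,-0.0091,-0.0235,0,0],
  [0.07,-0.0091,-0.0235,0,0],
  [0.07,-0.0091,-0.0235,0,0],
  [0.07,-0.0091,-0.0235,0,0],
  [0.07,-0.0091,-0.0235,0,0],
  [0.07,0,0,0,0],
  [0.07,0,0,0,0],
])

```text
clock: 13.67
position: [0.4779, 0.1244, 0.2988]
ee_rot: [0.511, 0.489, -0.51, 0.489]
ft_force: [0.2, 0.1, 0.3]
grip_width: 0.821
```

```bash
python3 la.py
```

```text
0.81 872 [1.713 1.72  1.73 ] [0.14037292 0.00143533]
light 0.54 [205.4, 400.3] [0.4835 0.126  0.0287] [[0.46, 0.11, 0.009], [0.496, 0.144, 0.043]]
glass_cup 0.52 [167.0, 217.4] [0.6025 0.1424 0.0241] [[0.585, 0.125, 0.019], [0.621, 0.161, 0.027]]
glass_cup 0.36 [211.8, 142.9] [0.4934 0.2389 0.1904] [[0.413, 0.218, 0.002], [0.678, 0.26, 0.244]]
glass_cup 0.53 [247.0, 390.9] [0.6091 0.1384 0.0239] [[0.588, 0.121, 0.012], [0.625, 0.156, 0.028]]
[0.47787596 0.12601495 0.29762576] 0.8197768104697417 [ 0.12822926  0.52221431 -0.09216342] 14.0667
```

Call:
step_arm([
  [0.06,0,0.002,-0.04,0],
  [0.06,0,0,-0.04,0],
  [0.06,0,0,-0.04,0],
  [0.06,0,0,-0.04,0],
  [0.06,0,0,-0.04,0],
  [0.06,0,0,-0.035,0],
  [0.06,0,0,0,0],
  [0.06,0,0,0,0],
])

```text
clock: 14.73
position: [0.477, 0.1272, 0.0623]
ee_rot: [-0.509, -0.49, 0.511, -0.489]
ft_force: [1.1, -0.5, 1.2]
grip_width: 0.7
```

```bash
python3 - <<'E'
from h import *
o=monitor.get_obs();t=o["position"];print(t,o["grip_width"],o["ft_force"])
a=camera("scene");b=camera("top")
for c in(a,b):
    W=pts(c)
    for r in regions_of(c,"light")[:1]:
        col=c["color"].astype(int);p=W[r["region"]]
        k=p[(p[:,2]>.027)&(p[:,2]<.035)]
        print("light",r["p"],len(k),cv2.minEnclosingCircle(k[:,:2].astype(np.float32)) if len(k) else 0)
        f=W[r["region"]&(col[...,0]>1.4*col[...,2])];print("flame",len(f),np.nanmean(f,0))
    m=(abs(W[...,0]-t[0])<.06)&(abs(W[...,1]-t[1])<.05)&(W[...,2]>.055)&(c["color"].max(-1)<120)
    for z in np.arange(.055,.14,.01):
        s=m&(W[...,2]>=z)&(W[...,2]<z+.01)
        if s.sum(): q=W[s]; print(round(z,3),s.sum(),np.percentile(q,[5,95],axis=0).round(3).tolist())
f=lambda i:cv2.resize(i,(400,300),interpolation=2)
cv2.imwrite("pics/8.png",np.hstack([f(a["color"][150:240,350:470]),f(b["color"][170:260,160:280])])[...,::-1])
E
```

```text
[0.47695075 0.1271662  0.06232084] 0.7004206078911321 [ 1.05891842 -0.54069105  1.16211753]
light 0.69 76 ((0.48031049966812134, 0.1274736076593399), 0.01829441450536251)
flame 13 [0.48090278 0.12827904 0.03735624]
0.095 13 [[0.447, 0.112, 0.097], [0.52, 0.132, 0.103]]
0.105 15 [[0.516, 0.116, 0.106], [0.522, 0.13, 0.114]]
0.115 5 [[0.52, 0.116, 0.115], [0.522, 0.128, 0.118]]
0.135 1 [[0.513, 0.111, 0.14], [0.513, 0.111, 0.14]]
light 0.56 163 ((0.475680947303772, 0.13192643225193024), 0.018860701471567154)
flame 21 [0.47551801 0.13042889 0.04226262]
0.095 6 [[0.443, 0.117, 0.101], [0.51, 0.123, 0.103]]
0.105 15 [[0.435, 0.117, 0.106], [0.519, 0.124, 0.113]]
0.115 13 [[0.434, 0.116, 0.116], [0.513, 0.126, 0.124]]
0.125 9 [[0.443, 0.116, 0.128], [0.518, 0.12, 0.135]]
0.135 26 [[0.422, 0.114, 0.137], [0.527, 0.124, 0.145]]
```

View pics/8.png

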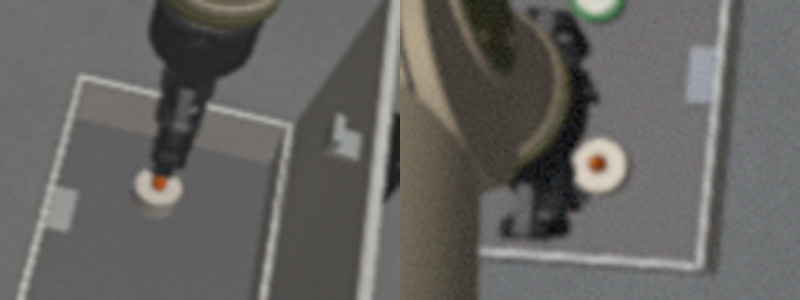

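The tips are at z≈0.096 and about 6 mm short in y compared with the light; picture 8 shows the light at (158,185) left and (598,165) right. I'll shift +y and descend with force checks.

Call:
step_arm([
  [0.06,0.001,0.006,0,0],
  [0.06,0,0,-0.018,0],
  [0.06,0,0,-0.018,0],
  [0.06,0,0,-0.015,0],
  [0.06,0,0,-0.012,0],
  [0.06,0,0,-0.005,0],
  [0.06,0,0,0,0],
  [0.06,0,0,0,0],
])

```text
clock: 15.6
position: [0.4794, 0.134, -0.0043]
ee_rot: [0.51, 0.49, -0.51, 0.49]
ft_force: [-0.2, -0.3, -0.1]
grip_width: 0.703
```

Call:
step_arm([
  [0.06,0,0,-0.005,0],
  [0.06,0,0,-0.003,0],
  [0.06,0,0,-0.003,0],
  [0.06,0,0,0,0],
])

```text
clock: 15.93
position: [0.4785, 0.1335, -0.0166]
ee_rot: [-0.51, -0.49, 0.51, -0.49]
ft_force: [-0.6, -1.4, -0.4]
grip_width: 0.704
```

Now close gently.

Call:
step_arm([
  [0.034,0,0,0,0],
  [0.034,0,0,0,0],
  [0.034,0,0,0,0],
  [0.034,0,0,0,0],
  [0.034,0,0,0,0],
  [0.034,0,0,0,0],
], force=20)

```text
clock: 16.43
position: [0.4789, 0.1336, -0.016]
ee_rot: [0.51, 0.49, -0.51, 0.49]
ft_force: [-0.7, -1.4, 4.7]
grip_width: 0.426
```

```bash
python3 -c "
from h import *
o=monitor.get_obs();print(o['position'],o['grip_width']*85.4,o['ft_force'])
a=camera('scene')
for r in regions_of(a,'light')[:2]:
    p=pts(a)[r['region']];print(r['p'],r['centre'],len(p),np.nanpercentile(p,[3,50,97],axis=0).round(3).tolist())
"
```

```text
[ 0.47891908  0.13361363 -0.01595858] 36.412478308537516 [-0.73404581 -1.39025585  4.74815595]
0.6 [207.0, 392.1] 43 [[0.47, 0.109, 0.012], [0.487, 0.113, 0.029], [0.505, 0.118, 0.065]]
0.44 [206.7, 451.7] 3142 [[0.427, 0.217, 0.076], [0.566, 0.234, 0.192], [0.682, 0.263, 0.271]]
```

Call:
step_arm([
  [0.034,0,0,0.006,0],
  [0.034,0,0,0.012,0],
  [0.034,0,0,0.02,0],
  [0.034,0,0,0.025,0],
  [0.034,0,0,0.025,0],
  [0.034,0,0,0.025,0],
  [0.034,0,0,0.02,0],
  [0.034,0,0,0,0],
  [0.034,0,0,0,0],
])

```text
clock: 17.28
position: [0.4794, 0.1339, 0.1178]
ee_rot: [0.511, 0.489, -0.509, 0.49]
ft_force: [0.8, 0.4, -0.9]
grip_width: 0.422
```

```bash
python3 -c "
from h import *
o=monitor.get_obs();print(o['position'],o['grip_width']*85.4,o['ft_force'])
a=camera('scene');b=camera('top')
for c in (a,b):
  for r in regions_of(c,'light')[:2]:
    p=pts(c)[r['region']];print(r['p'],r['centre'],len(p),np.nanpercentile(p,[3,50,97],axis=0).round(3).tolist())
f=lambda i:cv2.resize(i,(400,300),interpolation=2)
cv2.imwrite('pics/9.png',np.hstack([f(a['color'][120:240,330:490]),f(b['color'][170:260,160:280])])[...,::-1])
"
```

```text
[0.47937891 0.13385079 0.11778303] 36.020611929784835 [ 0.77797405  0.36185211 -0.85884956]
0.45 [176.2, 401.2] 69 [[0.349, 0.109, -0.001], [0.487, 0.115, 0.162], [0.51, 0.121, 0.199]]
0.74 [209.0, 208.9] 186 [[0.46, 0.114, 0.138], [0.474, 0.123, 0.162], [0.489, 0.132, 0.175]]
```

View pics/9.png

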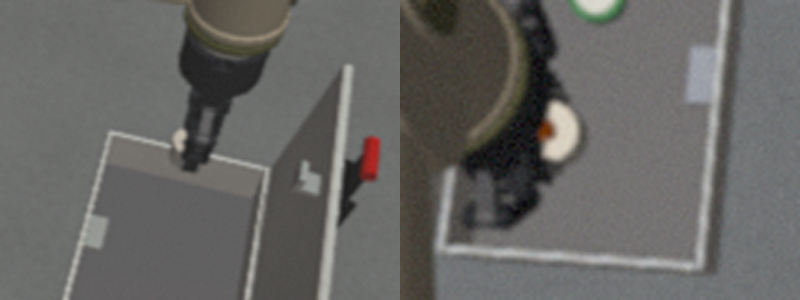

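Call:
step_arm([
  [0.034,0.0005,-0.01,0,0],
  [0.034,0.001,-0.02,0,0],
  [0.034,0.0014,-0.03,0,0],
  [0.034,0.0014,-0.03,0,0],
  [0.034,0.0014,-0.03,0,0],
  [0.034,0.0014,-0.03,0,0],
  [0.034,0.0014,-0.03,0,0],
  [0.034,0.0014,-0.03,0,0],
  [0.034,0.0014,-0.03,0,0],
  [0.034,0.0014,-0.03,0,0],
  [0.034,0.0014,-0.03,0,0],
  [0.034,0,0,0,0],
])

```text
clock: 18.48
position: [0.4913, -0.1737, 0.1167]
ee_rot: [-0.511, -0.487, 0.513, -0.488]
ft_force: [-1.2, -0.9, -0.3]
grip_width: 0.423
```

```bash
python3 -c "
from h import *
o=monitor.get_obs();t=o['position'];print(t,o['grip_width']*85.4)
for n in ('scene','top'):
  c=camera(n);W=pts(c)
  m=(abs(W[...,0]-.497)<.09)&(abs(W[...,1]+.287)<.09)&(abs(W[...,2]-.008)<.012)
  hsv=cv2.cvtColor(c['color'],cv2.COLOR_RGB2HSV).astype(int)
  d=m&(hsv[...,1]>125)&(hsv[...,2]>90)
  n_,l,s,ce=cv2.connectedComponentsWithStats(d.astype(np.uint8)); i=1+np.argmax(s[1:,4])
  p=W[l==i];print(n,s[i,4],np.median(p,0).round(4),[np.round(v,4) for v in cv2.minEnclosingCircle(p[:,:2].astype(np.float32))])
  for r in regions_of(c,'light')[:1]:
    p=W[r['region']];print(r['p'],r['centre'],len(p),np.nanpercentile(p,[3,50,97],axis=0).round(3).tolist())
"
```

```text
[ 0.49129711 -0.17368469  0.11669859] 36.12100673632138
scene 170 [ 0.4969 -0.2893  0.0082] [array([ 0.4979, -0.2901]), np.float64(0.0262)]
0.45 [160.0, 295.5] 33 [[0.484, -0.171, 0.146], [0.496, -0.165, 0.162], [0.505, -0.162, 0.165]]
top 9 [ 0.5158 -0.348   0.0077] [array([ 0.5145, -0.3483]), np.float64(0.004)]
```

Call:
step_arm([
  [0.034,0.0015,-0.0275,0,0],
  [0.034,0.0015,-0.0275,0,0],
  [0.034,0.0015,-0.0275,0,0],
  [0.034,0.0015,-0.027,0,0],
  [0.034,0,0,-0.02,0],
  [0.034,0,0,-0.03,0],
  [0.034,0,0,-0.03,0],
  [0.034,0,0,-0.02,0],
  [0.034,0,0,0,0],
  [0.034,0,0,0,0],
  [0.034,0,0,0,0],
])

```text
clock: 19.6
position: [0.4999, -0.2758, 0.0182]
ee_rot: [0.51, 0.489, -0.51, 0.49]
ft_force: [0.3, 0.0, 0.2]
grip_width: 0.425
```

```bash
python3 -c "
from h import *
o=monitor.get_obs();t=o['position'];print(t,o['grip_width']*85.4)
C=[camera(n) for n in ('scene','top')]
for c in C:
  W=pts(c)
  for r in regions_of(c,'light')[:1]:
    p=W[r['region']];print(r['p'],r['centre'],len(p),np.nanpercentile(p,[3,50,97],axis=0).round(3).tolist())
    k=p[(p[:,2]>.044)&(p[:,2]<.056)];print(len(k),k.mean(0) if len(k) else 0)
a,b=C
f=lambda i:cv2.resize(i,(400,300),interpolation=2)
cv2.imwrite('pics/10.png',np.hstack([f(a['color'][140:230,190:310]),f(b['color'][170:260,335:455])])[...,::-1])
"
```

```text
[ 0.49987235 -0.27582649  0.01818473] 36.336719173109394
```

View pics/10.png

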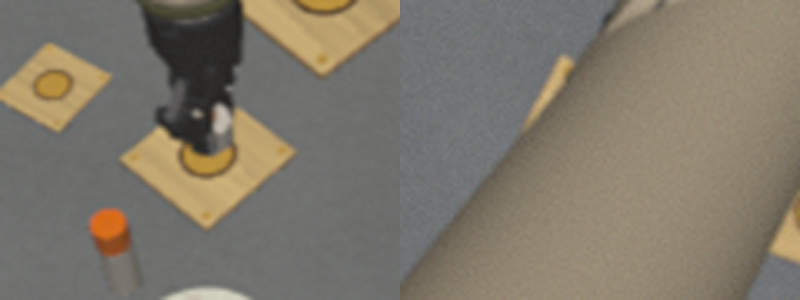

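Call:
step_arm([
  [0.034,-0.003,-0.007,0,0],
  [0.034,0,0,-0.01,0],
  [0.034,0,0,-0.01,0],
  [0.034,0,0,-0.006,0],
  [0.034,0,0,-0.002,0],
  [0.034,0,0,0,0],
  [0.034,0,0,0,0],
])

```text
clock: 20.38
position: [0.4958, -0.2829, -0.0115]
ee_rot: [-0.51, -0.49, 0.51, -0.49]
ft_force: [0.2, -0.6, -0.4]
grip_width: 0.423
```

```bash
python3 -c "
from h import *
o=monitor.get_obs();print(o['position'],o['ft_force'])
a=camera('scene')
cv2.imwrite('pics/11.png',cv2.resize(a['color'][150:220,220:300],(640,560),interpolation=2)[...,::-1])
"
```

```text
[ 0.49578632 -0.28292315 -0.01149279] [ 0.17660603 -0.57805406 -0.38515745]
```

View pics/11.png

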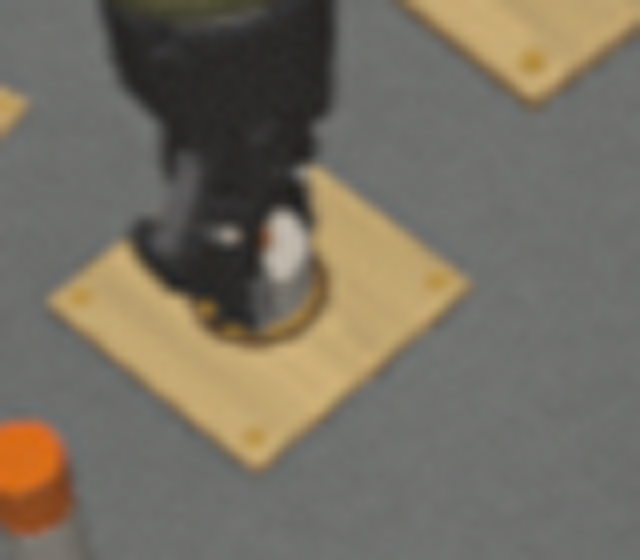

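Call:
step_arm([
  [0.034,0,0,-0.001,0],
  [0.034,0,0,-0.0005,0],
  [0.034,0,0,0,0],
])

```text
clock: 20.68
position: [0.496, -0.2829, -0.0127]
ee_rot: [0.51, 0.49, -0.51, 0.49]
ft_force: [0.5, 1.1, -0.3]
grip_width: 0.423
```

Call:
step_arm([
  [0.034,0,0,-0.001,0],
  [0.034,0,0,0,0],
  [0.034,0,0,0,0],
])

```text
clock: 20.93
position: [0.4961, -0.2829, -0.0129]
ee_rot: [0.51, 0.49, -0.51, 0.49]
ft_force: [-3.4, 1.9, 9.2]
grip_width: 0.424
```

Call:
step_arm([
  [0.04,0,0,0,0],
  [0.045,0,0,0,0],
  [0.055,0,0,0,0],
  [0.06,0,0,0,0],
  [0.06,0,0,0,0],
  [0.06,0,0,0.01,0],
  [0.06,0,0,0.02,0],
  [0.06,0,0,0.03,0],
  [0.06,0,0,0.03,0],
  [0.06,0,0,0.03,0],
  [0.06,0,0,0.03,0],
  [0.06,0,0,0.03,0],
])

```text
clock: 21.93
position: [0.4955, -0.2831, 0.1686]
ee_rot: [0.51, 0.489, -0.51, 0.49]
ft_force: [1.1, -0.0, 0.5]
grip_width: 0.706
```

Call:
step_arm([
  [0.06,-0.02,0.03,0,0],
  [0.06,-0.02,0.03,0,0],
  [0.06,-0.02,0.03,0,0],
  [0.06,-0.02,0.03,0,0],
  [0.06,0,0,0,0],
  [0.06,0,0,0,0],
])

```text
clock: 22.43
position: [0.4156, -0.1616, 0.1673]
ee_rot: [0.511, 0.49, -0.508, 0.49]
ft_force: [0.1, -0.5, 0.6]
grip_width: 0.702
```

```bash
python3 la.py; python3 -c "
from h import *
a=camera('scene')
cv2.imwrite('pics/12.png',cv2.resize(a['color'][100:300,140:460],(800,500),interpolation=2)[...,::-1])
"
```

```text
Traceback (most recent call last):
  File "la.py", line 3, in <module>
    R=regions_of(b,"lid")[0]
      ~~~~~~~~~~~~~~~~~~~^^^
IndexError: list index out of range
```

View pics/12.png

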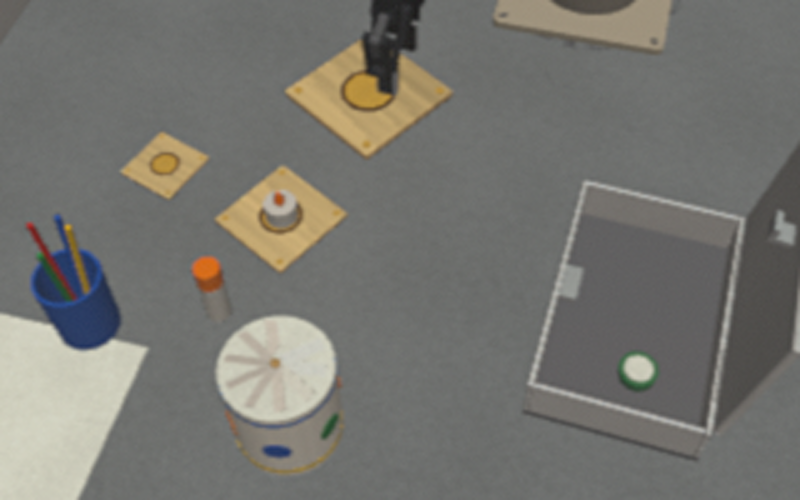

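```bash
python3 -c "
from h import *
for n in ('scene','top'):
  c=camera(n);W=pts(c)
  for r in regions_of(c,'light')[:2]:
    p=W[r['region']];k=p[(p[:,2]>.029)&(p[:,2]<.039)]
    print(n,round(r['p'],2),r['centre'],np.nanmedian(p,0).round(3),len(k),cv2.minEnclosingCircle(k[:,:2].astype(np.float32)) if len(k)>3 else 0)
  for r in regions_of(c,'base')[:4]:
    p=W[r['region']];p=p[np.isfinite(p[:,0])&(p[:,2]<.014)];print(' base',r['centre'],cv2.minAreaRect(p[:,:2].astype(np.float32))[:2] if len(p) else 0)
  for q in ('lid','glass_cup'):
    for r in regions_of(c,q)[:2]:
      p=W[r['region']];print(' ',q,round(r['p'],2),np.nanmedian(p,0).round(3),np.nanpercentile(p,[3,97],axis=0).round(3).tolist())
  m=(W[...,2]>.12)&(W[...,2]<.235)&(abs(W[...,0]-.55)<.1)&(W[...,1]>.2)&(W[...,1]<.27)
  if m.sum()>50: print(' lid slope',m.sum(),1.571+np.arctan(np.polyfit(W[m][:,2],W[m][:,1],1)[0]))
"
```

```text
scene 0.47 [182.1, 253.1] [ 0.503 -0.286  0.033] 93 ((0.4966890513896942, -0.2887555658817291), 0.020384684205055237)
scene 0.32 [209.6, 451.0] [0.566 0.234 0.192] 0 0
 base [140.3, 282.0] ((0.2779167592525482, -0.2457728236913681), (0.16572435200214386, 0.16444925963878632))
 base [165.7, 205.1] ((0.4538135528564453, -0.45605531334877014), (0.08504080772399902, 0.08146227896213531))
 base [188.7, 251.7] ((0.49369293451309204, -0.29161909222602844), (0.11791770905256271, 0.11619293689727783))
  lid 0.73 [0.564 0.234 0.186] [[0.421, 0.216, -0.0], [0.682, 0.273, 0.269]]
  lid 0.72 [0.552 0.178 0.028] [[0.411, 0.046, 0.006], [0.68, 0.254, 0.242]]
  glass_cup 0.61 [0.608 0.137 0.024] [[0.588, 0.121, 0.016], [0.624, 0.155, 0.028]]
 lid slope 1296 1.7217448658477594
 base [233.3, 461.5] ((0.45376765727996826, -0.4513756036758423), (0.07901301980018616, 0.07872597128152847))
  lid 0.8 [0.541 0.239 0.183] [[0.419, 0.222, 0.076], [0.669, 0.266, 0.258]]
  glass_cup 0.81 [0.603 0.143 0.024] [[0.585, 0.125, 0.009], [0.624, 0.162, 0.027]]
 lid slope 3376 1.698000666003076
```

Light is at (0.4967,-0.2888), against the disc at (0.497,-0.2895). The lid is at about 1.71 rad, the cup hasn't moved, and the arm is clear. Handing in.

```bash
python3 -c "
from workcell import ticket,monitor
print(monitor.get_obs()['clock']);print(ticket.hand_in())"
```

```text
23.0833
the job is handed in; nothing more can be done
None
```

I lifted the latch and swung the lid open. I then took the tea light out and set it flame up on the brass disc of the middle-sized lantern base. I handed the job in at about 23 s.

**Last checks:**
- **Light:** it sits about 1 mm from the disc's centre in the scene camera. The top camera did not detect it, probably because the arm was in the way.
- **Lid:** it stands at about 1.70–1.72 rad, past upright, according to both cameras.
- **Other things:** the glass cup is where it was, and the shade, pencil pot and glue stick look undisturbed.
- **Robot:** the arm is clear of everything.

**What went wrong or disagreed:**
- **Missed grasp:** the first close on the bar gripped nothing. The fingertips were really about 25 mm higher and 5 mm further back in y than the reported TCP; I allowed for both after that.
- **Set-down force:** the force reading was 9 N when the light touched down, so contact was a bit firmer than intended.

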